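Meter two nuts from a scoop into the parts drawer

TASK

Pull the drawer of the small grey parts box out to its stop. Then pick up the aluminium scoop of spindle nuts, hold its open mouth low over the drawer and tilt it slowly until the two nuts on its front ramp slide; hold that tilt until both lie in the drawer, while the two in its rear pocket stay in the scoop. Level it and set it down upright on the bench with its two nuts, leaving the drawer out and the other things alone.

Things in the scene. Friction and masses are not known exactly. Their poses are not given: they have to be found in the camera images.
- parts_box_drawer0 (a joint): the drawer of the parts box, a grey painted box 190 deep x 140 wide x 75 mm high on the bench; 0 = shut, grows as the drawer comes out toward the robot, 0.126 m = at its stop. Slides with about 1 N of friction and stays where it is left.
- parts_box_drawer0_handle (a point): middle of the drawer's bar handle: a level round bar 11 mm thick, 70 mm long in y, 35 mm in front of the drawer front, 42 mm above the bench, 34 mm below the top of the box. Two 8 mm standoffs, 30 mm either side, join it to the front. -x of this frame is the way the drawer opens.
- drawer_floor (a point): point on the drawer's floor, moves with it, axes as the handle's. With the drawer out, it is the middle of the part that shows, which reaches 60 mm to -x (drawer front) and 60 mm to +x (front of the box) and is 98 mm wide inside. The floor is 22 mm above the bench; the side walls rise 31 mm above this point, the front 40 mm.
- scoop_centre (a point): centre of the aluminium scoop, a straight open-topped trough 123 long (x), 40 wide (y), 38 mm high (z), walls 3 mm; 19 mm above its underside. +x points to its open mouth, 60 mm from here; -x is the closed back. Weighs about 0.16 kg empty, centre of mass near this point; grip the flat side walls across y here.
- scoop: the same scoop, same axes, origin at the centre of its underside. Floor: a crest half-way (x = 0), from which the front ramp falls 8 degrees to the mouth and the rear pocket 14 degrees to the back. Tipped mouth-down by 18 to 28 degrees (friction varies) the nuts on the ramp start to slide; those in the pocket need about 22 degrees more.
- nut_1_centre (a point): centre of the steel hexagon nut nearest the mouth, 24 mm over flats, 27 mm over corners, 13 mm high, about 50 g (0.5 N), lying flat on the front ramp
- nut_2_centre (a point): centre of the second nut, same size, on the front ramp behind nut_1
- nut_3_centre (a point): centre of the third nut, same size, in the rear pocket
- nut_4_centre (a point): centre of the fourth nut, same size, in the rear pocket at the back wall
- lap_spindle (a point): keep clear: half-way up the fixed gem lap's upright spindle at the left, 35 mm thick, about 0.3 m high under a heavy head, on a flat disc 300 mm across. A facetting mast (0.32 m high) stands 0.25 m to its right, and a 60 mm square steel post, 0.47 m high, 0.46 m to its right and 50 mm further back.
- film_can: bystander: black canister 34 mm across, 51 mm high; origin under its centre
- gem_box: bystander: round clear gem box 44 mm across, 20 mm high; origin under its centre
- wood_block: bystander: small wooden block 26 x 52 x 18 mm; origin under its centre
Things that resemble listed ones, but are neither listed nor needed, are in the scene too. What is shaped like the scoop but purple is not meant.

How it is judged:
On the way, in this order (a step that is already met when the one before it is completed fails the run):
1. the drawer is out to its stop, with the scoop still standing on the bench (value of joint parts_box_drawer0 above 0.1196 m and height (world z) of scoop below 0.005 m), for 0.2 s.
2. the scoop is held tilted low over the drawer (its centre less than 0.2 m above the drawer floor), nuts 1 and 2 lie in the drawer, nuts 3 and 4 are still in the scoop (angle between scoop's own z axis and vertical above 0.17 rad and z of scoop_centre in the frame of drawer_floor between 0.03 and 0.2 m and x of nut_1_centre in the frame of drawer_floor between -0.06 and 0.085 m and y of nut_1_centre in the frame of drawer_floor between -0.049 and 0.049 m and z of nut_1_centre in the frame of drawer_floor between -0.002 and 0.035 m and x of nut_2_centre in the frame of drawer_floor between -0.06 and 0.085 m and y of nut_2_centre in the frame of drawer_floor between -0.049 and 0.049 m and z of nut_2_centre in the frame of drawer_floor between -0.002 and 0.035 m and x of nut_3_centre in the frame of scoop_centre between -0.062 and 0.062 m and y of nut_3_centre in the frame of scoop_centre between -0.018 and 0.018 m and z of nut_3_centre in the frame of scoop_centre between -0.019 and 0.02 m and x of nut_4_centre in the frame of scoop_centre between -0.062 and 0.062 m and y of nut_4_centre in the frame of scoop_centre between -0.018 and 0.018 m and z of nut_4_centre in the frame of scoop_centre between -0.019 and 0.02 m), for 0.2 s.
At the end, for the whole second after the job is handed in: The drawer is out to within 12 mm of its stop with nuts 1 and 2 lying in it; the scoop stands upright on the bench (within 4 mm of the bench top, 3 degrees of level), at rest, with nuts 3 and 4 still in it (value of joint parts_box_drawer0 above 0.1136 m and x of nut_1_centre in the frame of drawer_floor between -0.06 and 0.085 m and y of nut_1_centre in the frame of drawer_floor between -0.049 and 0.049 m and z of nut_1_centre in the frame of drawer_floor between -0.002 and 0.035 m and x of nut_2_centre in the frame of drawer_floor between -0.06 and 0.085 m and y of nut_2_centre in the frame of drawer_floor between -0.049 and 0.049 m and z of nut_2_centre in the frame of drawer_floor between -0.002 and 0.035 m and x of nut_3_centre in the frame of scoop_centre between -0.062 and 0.062 m and y of nut_3_centre in the frame of scoop_centre between -0.018 and 0.018 m and z of nut_3_centre in the frame of scoop_centre between -0.019 and 0.02 m and x of nut_4_centre in the frame of scoop_centre between -0.062 and 0.062 m and y of nut_4_centre in the frame of scoop_centre between -0.018 and 0.018 m and z of nut_4_centre in the frame of scoop_centre between -0.019 and 0.02 m and height (world z) of scoop between -0.004 and 0.004 m and angle between scoop's own z axis and vertical below 0.06 rad and linear speed of scoop below 0.02 m/s and angular speed of scoop below 0.2 rad/s); the robot touches nothing.
It fails at once if a bystander (canister, gem box, wooden block) is moved by more than 25 mm (distance of any of film_can, gem_box, wood_block from where it was at the start of the episode above 0.025 m).
It fails at once if the scoop is swung faster than 1.5 rad/s while it is tilted by more than 10 degrees and nut 1 is not yet in the drawer (angle between scoop's own z axis and vertical above 0.17 rad and angular speed of scoop above 1.5 rad/s and not (x of nut_1_centre in the frame of drawer_floor between -0.06 and 0.085 m and y of nut_1_centre in the frame of drawer_floor between -0.049 and 0.049 m and z of nut_1_centre in the frame of drawer_floor between -0.002 and 0.035 m)).
It also fails if it takes over 72 s, if anything falls off the work surface, if the arm or the gripper's body presses on something with over 40 N, if the wrist force passes 120 N, or if a joint passes its speed limit or range.

ROBOT

A 7-joint arm with a two-finger parallel gripper is mounted at the origin on a cart in front of the work surface, level with it; the furniture and walls round the work are solid. World frame = base frame: x ahead of the robot, y to its left, z up, the work surface at z = 0. Lengths are in m, angles in rad, forces in N, time in s.
With the tool pointing down it reaches from about 0.4 to 0.85 m from the base axis. Payload 6.9 kg.
Tool frame: the origin (TCP) lies midway between the tips of the shut fingers; the grasp point (between the pads) lies behind it (ctrl.pinch_z is the z of the grasp point in the tool frame, in m); z points along the fingers, y is the line along which they close (so a half turn about z gives the same grasp; the last joint's range is limited). The gripper opens to 85 mm and grips with 20 to 120 N. Pads are 22 mm wide; open, the fingers measure 114 mm over their backs; the gripper's body (76 mm by 85 mm) begins 54 mm behind the grasp point. The pads swing forward as they close: fully open they stand 13 mm farther back than shut.
Start: joints at [0.105, 0.507, -0.238, 1.5, 0.126, 1.149, -0.155], TCP at [0.625, -0, 0.231] pointing down, gripper open.
Joint ranges: [-3.08, 3.08], [-0.24, 2.05], [-1.43, 1.35], [0, 2.5], [-1.52, 4.66], [0.17, 1.96], [-2.89, 2.89]. Speed limits (rad/s): [2.39, 2.39, 3.14, 3.14, 3.14, 3.14, 3.14].

INTERFACE

Orientations are given as a unit quaternion [w, x, y, z].
In Python, from station import ctrl, get_state, vision, ticket, models gives the robot as it stands. Calls block until the motion is done:
- ctrl.movep(position, orientation): joint-space move of the TCP to a pose.
- ctrl.movel(position, frame=None, max_speed=0.15): straight line of the TCP; frame=None keeps the orientation; max_speed is the mean speed in m/s.
- ctrl.set_joints(angles): joint-space move.
- ctrl.ungrasp() and ctrl.close_gripper(force=None): open the fingers fully, or close them until they stop; force is the grip in N (None keeps the last).
- ctrl.pause(seconds).
- ctrl.ik(position, orientation): joint angles nearest the present ones, or None.
- get_state(): the state.
- vision.grab_frame(name): name is "scene" or "side" or "wrist"; returns (picture, depth): 384x512x3 uint8, blue, green, red; 384x512 float32, m along the optical axis (not along the pixel's ray), 0 where there is no reading.
- vision.camera_info(name): a dict with "mtx" (3x3 intrinsics, pixels), "R" (3x3) and "t" (3): a world point X has camera coordinates R X + t; the wrist camera has in their place "hand_eye" (4x4, takes a point from camera to tool coordinates, whose origin is the TCP and whose axes are the flange's). Camera axes: x right, y down, z forward; pixel columns grow to the right and rows downward; lengths in m; the calibration is good to about 2 mm. A picture is of the moment at which its call begins: read the wrist's pose just before it. camera_info takes no time and is no camera call.
A pose or a line that the arm cannot do raises ctrl.Unreachable and nothing moves.
- ticket.close_job(): hands the job in; it is judged then, once.
Trained networks look in the newest picture that a camera, given by its name, has taken for a name from the list of things; names that differ only in an ending like _2 or _b are one class to them, and where a whole thing is asked for, a point or a joint stands for the part that bears it (a point fixed in the world has none). Each returns a list of dicts, best first, with "p" (0 to 1); they miss things now and then, are a little off and sometimes report something else, mostly with a low value. They report only what shows in the picture. A call takes as long as a camera call. They do not tell look-alikes from the thing itself.
- models.recognise(camera, target): "point" ([column, row] in pixels, amid what is visible of it).
- models.masks_of(camera, target): "mask" (384x512 bool, what is visible of it) and "point" ([column, row] in pixels, amid what is visible of it).
The state is a dict: "time": time; "qpos": joint angles; "qd": joint speeds; "tau": joint torques, N m; "tcp_pos": TCP position; "eef_rot": TCP orientation; "contact_force": force on the tool from outside, world axes, zero at the start; "wrist_torque": the same for the moment, N m; "width": finger opening in m; "gripper_force": force on a finger pad.
Only numpy, scipy, OpenCV 4.12 (cv2) and the standard library are available. Lean on these libraries where they do the work, as an engineer would, in place of code of your own. Each camera call takes 0.05 s, during which the arm holds its last target. There are 200 camera calls.

## Working session

There is one attempt and no reset: what is moved stays moved. The work goes in short steps, each a Python script; the robot and the scene stay as the last script left them, time stands still between calls to the robot, and variables do not carry over. Pictures are saved under pics/ and viewed, at most 10 in all, crops included, and the job is handed in when it is done.

```bash
mkdir -p pics
cat > h.py <<'E'
import numpy as np, cv2
from scipy.spatial.transform import Rotation as R
from station import ctrl, get_state, vision, ticket, models
def q2R(q): return R.from_quat([q[1],q[2],q[3],q[0]]).as_matrix()
def R2q(M):
    q=R.from_matrix(M).as_quat(); return [q[3],q[0],q[1],q[2]]
def cloud(cam):
    """picture, depth, world points (HxWx3)"""
    s=get_state(); img,d=vision.grab_frame(cam); c=vision.camera_info(cam)
    K=np.array(c["mtx"]); v,u=np.indices(d.shape)
    P=np.stack([(u-K[0,2])/K[0,0]*d,(v-K[1,2])/K[1,1]*d,d],-1)
    if "hand_eye" in c:
        H=np.array(c["hand_eye"]); P=P@H[:3,:3].T+H[:3,3]
        W=P@q2R(s["eef_rot"]).T+np.array(s["tcp_pos"])
    else: W=(P-np.array(c["t"]))@np.array(c["R"])
    W[d==0]=np.nan
    return img,d,W
E
python3 - <<'E'
from h import *
s=get_state(); print(s["time"],s["eef_rot"],s["tcp_pos"],ctrl.pinch_z,s["width"])
ims=[]
for cam in ["scene","side"]:
    img,d,W=cloud(cam); np.save(f"{cam}_W.npy",W); cv2.imwrite(f"{cam}0.png",img); ims.append(img)
    for t in ["scoop","parts_box_drawer0_handle","drawer_floor","nut_1_centre","film_can","gem_box","wood_block","lap_spindle"]:
        for r in models.masks_of(cam,t)[:5]:
            m=r["mask"]; p=W[m]; p=p[~np.isnan(p[:,0])]
            print(cam,t,round(r["p"],2),np.round(r["point"]),m.sum(),np.round(np.median(p,0),3) if len(p) else None, np.round(np.percentile(p,[3,97],axis=0),3).tolist() if len(p) else None)
cv2.imwrite("pics/a.png",cv2.resize(ims[0],(800,600))); cv2.imwrite("pics/b.png",cv2.resize(ims[1],(800,600)))
E
```

```text
0.0 [-6.54024827e-04  7.07136409e-01  7.07076548e-01 -6.53152316e-04] [ 6.24469153e-01 -1.02700882e-04  2.30413306e-01] -0.0187 0.08518871479178823
scene scoop 0.88 [200. 237.] 692 [0.457 0.06  0.025] [[0.431, -0.001, 0.001], [0.493, 0.122, 0.04]]
scene scoop 0.7 [251. 270.] 1046 [ 0.455 -0.108  0.021] [[0.4, -0.139, 0.002], [0.521, -0.08, 0.04]]
scene scoop 0.32 [362. 275.] 1481 [ 0.573 -0.343  0.044] [[0.533, -0.404, 0.02], [0.656, -0.28, 0.063]]
scene parts_box_drawer0_handle 0.56 [366. 271.] 1514 [ 0.573 -0.343  0.044] [[0.533, -0.404, 0.019], [0.656, -0.28, 0.063]]
scene film_can 0.5 [262. 235.] 227 [ 0.565 -0.055  0.035] [[0.557, -0.063, 0.008], [0.585, -0.037, 0.052]]
scene gem_box 0.69 [230. 230.] 182 [0.563 0.062 0.018] [[0.548, 0.049, 0.002], [0.588, 0.087, 0.022]]
scene wood_block 0.65 [231. 232.] 182 [0.563 0.061 0.018] [[0.548, 0.049, 0.001], [0.585, 0.086, 0.022]]
scene wood_block 0.56 [302. 260.] 206 [ 0.565 -0.18   0.012] [[0.557, -0.202, 0.002], [0.584, -0.155, 0.017]]Traceback (most recent call last):
  File "<stdin>", line 7, in <module>
ValueError: it knows: drawer_floor, film_can, gem_box, nut_1_centre, nut_2_centre, nut_3_centre, nut_4_centre, parts_box_drawer, parts_box_drawer0_handle, scoop, scoop_centre, wood_block
```

Run:
```python
from h import *
for cam in ["side","wrist"]:
    img,d,W=cloud(cam); np.save(f"{cam}_W.npy",W); cv2.imwrite(f"{cam}0.png",img)
    for t in ["scoop","parts_box_drawer0_handle","nut_1_centre"]:
        for r in models.masks_of(cam,t)[:5]:
            m=r["mask"]; p=W[m]; p=p[~np.isnan(p[:,0])]
            print(cam,t,round(r["p"],2),np.round(r["point"]),m.sum(),np.round(np.median(p,0),3) if len(p) else None, np.round(np.percentile(p,[3,97],axis=0),3).tolist() if len(p) else None)
a=cv2.imread("scene0.png"); cv2.imwrite("pics/a.png",cv2.resize(a,(800,600)))
cv2.imwrite("pics/b.png",cv2.resize(np.hstack([cv2.imread("side0.png"),cv2.imread("wrist0.png")]),(800,300)))
c=a[200:330,150:440]; cv2.imwrite("pics/c.png",cv2.resize(c,None,fx=2.75,fy=2.75,interpolation=cv2.INTER_CUBIC))
```

```text
side scoop 0.86 [295. 215.] 816 [ 0.458 -0.097  0.026] [[0.4, -0.139, 0.001], [0.517, -0.076, 0.041]]
side scoop 0.71 [275. 256.] 679 [0.462 0.081 0.026] [[0.43, 0.006, 0.003], [0.49, 0.125, 0.041]]
side scoop 0.45 [278. 172.] 394 [ 0.573 -0.321  0.046] [[0.533, -0.393, 0.02], [0.618, -0.272, 0.065]]
side parts_box_drawer0_handle 0.59 [278. 171.] 404 [ 0.573 -0.327  0.045] [[0.533, -0.396, 0.019], [0.619, -0.272, 0.065]]
side parts_box_drawer0_handle 0.52 [242. 245.] 196 [0.563 0.08  0.019] [[0.546, 0.055, 0.004], [0.582, 0.093, 0.023]]
wrist nut_1_centre 0.94 [ 96. 144.] 379 [0.449 0.02  0.024] [[0.439, 0.007, 0.013], [0.46, 0.031, 0.027]]
wrist nut_1_centre 0.67 [215. 286.] 796 [ 0.569 -0.168  0.013] [[0.556, -0.197, 0.0], [0.581, -0.148, 0.018]]
```

View pics/a.png

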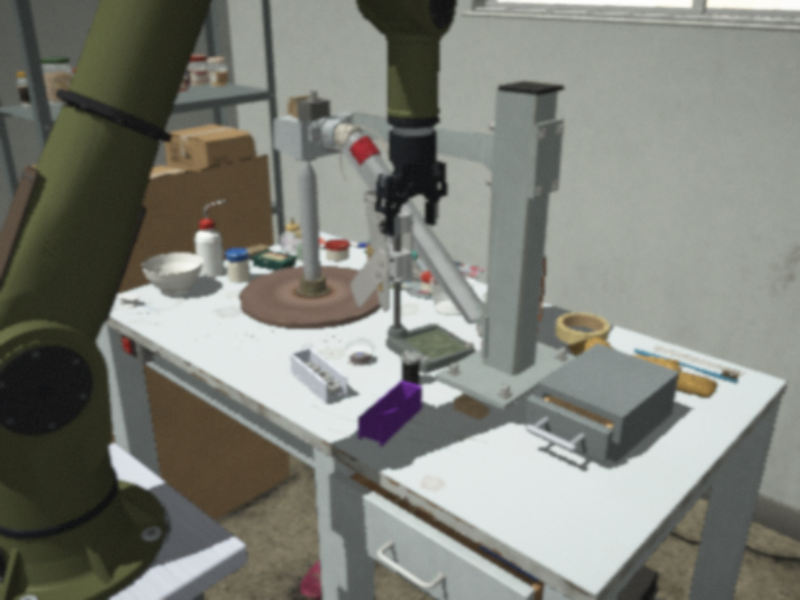

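View pics/b.png

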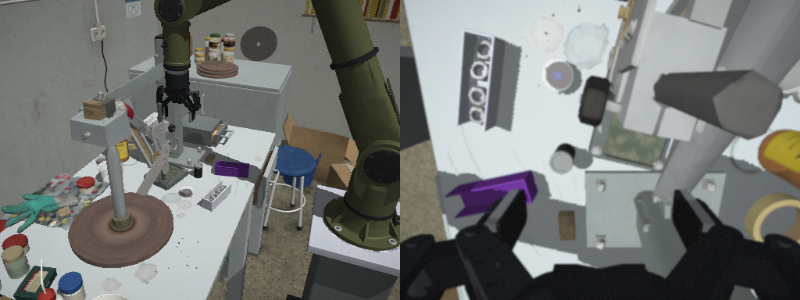

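View pics/c.png

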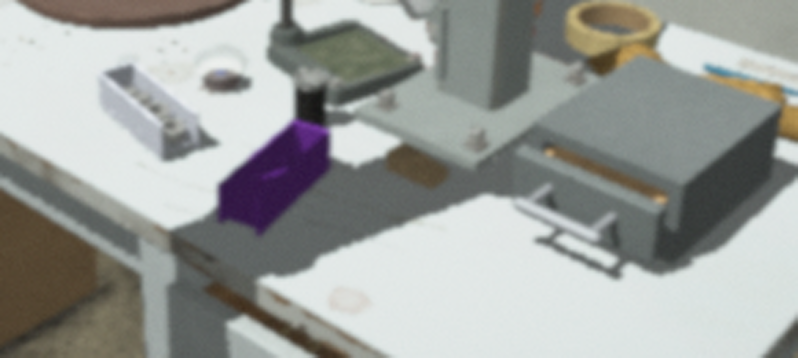

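Run:
```python
from h import *
W=np.load("scene_W.npy"); Ws=np.load("side_W.npy"); Ww=np.load("wrist_W.npy")
A=np.vstack([W.reshape(-1,3),Ws.reshape(-1,3)]); 
def sel(P,x,y,z): return P[(P[:,0]>x[0])&(P[:,0]<x[1])&(P[:,1]>y[0])&(P[:,1]<y[1])&(P[:,2]>z[0])&(P[:,2]<z[1])]
Sc=W.reshape(-1,3)
top=sel(Sc,(0.5,0.9),(-0.6,-0.2),(0.068,0.084)); r=cv2.minAreaRect(top[:,:2].astype(np.float32)*1000); print("boxtop",len(top),r,cv2.boxPoints(r).round(), np.median(top[:,2]))
h=sel(Sc,(0.45,0.62),(-0.46,-0.2),(0.034,0.052)); 
for lo in (0.034,0.038,0.042,0.046):
    q=sel(Sc,(0.45,0.9),(-0.46,-0.2),(lo,lo+.004)); i=np.argsort(q[:,0])[:14]; print(lo,q[i].round(3).tolist())
for n,P in (("scene",Sc),("side",Ws.reshape(-1,3)),("wrist",Ww.reshape(-1,3))):
    s=sel(P,(0.4,0.52),(-0.03,0.15),(0.034,0.045)); 
    if len(s)>5: r=cv2.minAreaRect(s[:,:2].astype(np.float32)*1000); print("scoop rim",n,len(s),r,cv2.boxPoints(r).round().tolist())
# obstacles: points above 0.1 around the box and between
o=sel(A,(0.45,0.9),(-0.5,0.0),(0.1,0.6))
Hh,_,_=np.histogram2d(o[:,0],o[:,1],bins=[np.arange(.45,.91,.05),np.arange(-.5,.01,.05)]); print(Hh.astype(int))
img=cv2.imread("wrist0.png"); 
cv2.imwrite("pics/d.png",np.hstack([cv2.resize(img[25:175,60:190],(520,600),interpolation=cv2.INTER_CUBIC),]))
# wrist top points of scoop in wrist
m=models.recognise("wrist","nut_1_centre"); print(m)
for k in m:
    c,rr=np.round(k["point"]).astype(int); print(Ww[rr,c])
for c,rr in [(105,60),(104,85),(98,110),(96,140),(82,40),(140,50),(80,155),(118,165)]: print((c,rr),Ww[rr,c].round(3))
```

```text
boxtop 2444 ((690.3497314453125, -340.87396240234375), (143.9540557861328, 181.99049377441406), 89.66590118408203) [[ 599. -412.]
 [ 781. -413.]
 [ 782. -269.]
 [ 600. -268.]] 0.07477534444625354
0.034 [[0.533, -0.371, 0.038], [0.534, -0.355, 0.037], [0.535, -0.317, 0.038], [0.535, -0.36, 0.036], [0.536, -0.337, 0.036], [0.536, -0.301, 0.037], [0.569, -0.319, 0.038], [0.569, -0.347, 0.037], [0.57, -0.376, 0.035], [0.57, -0.393, 0.035], [0.57, -0.381, 0.036], [0.57, -0.378, 0.038], [0.57, -0.388, 0.034], [0.57, -0.388, 0.037]]
0.038 [[0.531, -0.347, 0.041], [0.531, -0.352, 0.04], [0.532, -0.354, 0.041], [0.532, -0.371, 0.041], [0.532, -0.349, 0.041], [0.532, -0.329, 0.042], [0.532, -0.306, 0.042], [0.532, -0.311, 0.041], [0.532, -0.329, 0.039], [0.532, -0.361, 0.041], [0.532, -0.351, 0.042], [0.533, -0.321, 0.041], [0.533, -0.334, 0.039], [0.533, -0.326, 0.04]]
0.042 [[0.531, -0.367, 0.042], [0.531, -0.325, 0.043], [0.531, -0.319, 0.046], [0.531, -0.349, 0.044], [0.531, -0.354, 0.044], [0.531, -0.364, 0.043], [0.531, -0.337, 0.043], [0.531, -0.357, 0.042], [0.531, -0.369, 0.045], [0.5
[... 1093 characters left out ...]
0    0  195]
 [   0    0    0    0    0    0    0    0  188 2022]
 [   0    0    0    0    0    0    0    0  178 1685]
 [   0    0    0    0    0    0 1994 2635   33  591]
 [   0    0    0    0    0    0 1688  782  542  766]
 [   0    0    0    0    0    0  145  105    9    0]
 [   0    0    0    0    0    0    0    0    0    0]
 [   0    0    0    0    0    0    0    0    0    0]]
[{'point': [96.0, 147.7], 'p': 0.85}]
[0.44287668 0.01498163 0.0137307 ]
(105, 60) [0.464 0.109 0.01 ]
(104, 85) [0.461 0.083 0.013]
(98, 110) [0.456 0.058 0.024]
(96, 140) [0.45  0.026 0.026]
(82, 40) [0.457 0.124 0.04 ]
(140, 50) [0.499 0.12  0.   ]
(80, 155) [0.43  0.009 0.026]
(118, 165) [ 0.459 -0.008 -0.001]
```

View pics/d.png

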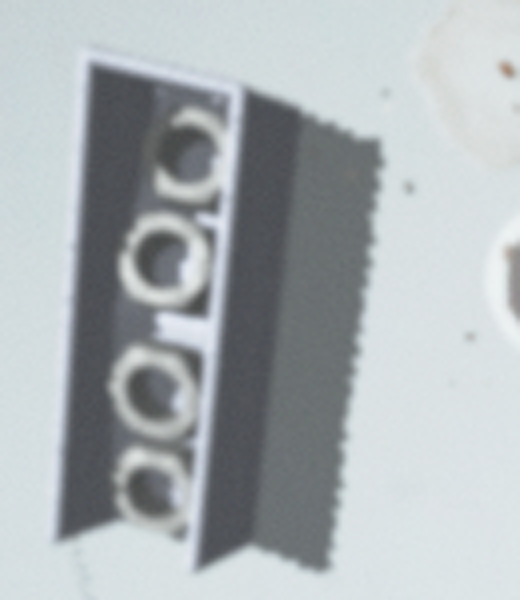

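The aluminium scoop (scene px 200,237) is the one meant; the purple one (251,270) is excluded. The crop shows its open mouth toward −y (crop bottom), with nuts 1 and 2 there. The closed back is at the top. The box is square to x, with its handle bar at about (0.537, −0.340, 0.042). I'll hook the bar with one finger of the open gripper.

Run:
```python
from h import *
q0=get_state()["eef_rot"]; D=[0,.70710678,.70710678,0]
ctrl.movel([0.50,0,0.25]); 
ctrl.movep([0.5065,-0.34,0.16],D)
img,d,W=cloud("wrist"); cv2.imwrite("pics/e.png",img)
P=W.reshape(-1,3); P=P[(P[:,0]>.5)&(P[:,0]<.6)&(P[:,1]>-.42)&(P[:,1]<-.26)]
b=P[(P[:,2]>.035)&(P[:,2]<.053)&(P[:,0]<.555)]; print("bar",len(b),np.percentile(b,[3,50,97],axis=0).round(4))
f=P[(P[:,2]>.05)&(P[:,2]<.07)]; print("front",len(f),np.percentile(f,[2,50,98],axis=0).round(4))
s=get_state(); print(s["time"],s["tcp_pos"],s["width"],s["contact_force"])
```

```text
bar 1493 [[ 0.5293 -0.3717  0.0422]
 [ 0.5357 -0.3335  0.0456]
 [ 0.5529 -0.3002  0.0476]]
front 4352 [[ 0.5688 -0.3996  0.0514]
 [ 0.5772 -0.3313  0.062 ]
 [ 0.5997 -0.2737  0.0662]]
3.2167 [ 0.50776776 -0.33804549  0.16047759] 0.0854490792190409 [-0.25769694  1.00593966  0.34364911]
```

View pics/e.png

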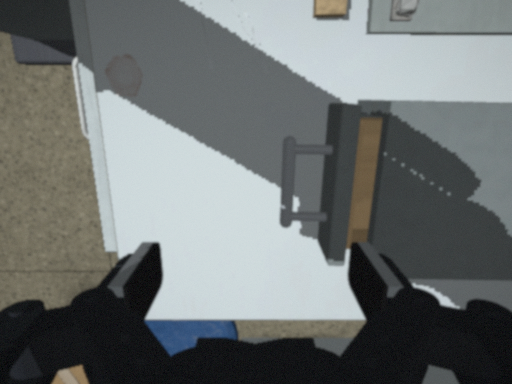

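The picture shows the bar from (288,140) to (288,220), the drawer front at column 335 and the drawer ajar by about 25 mm (orange interior). The wrist cloud puts the bar centre at (0.535, −0.336) and the front at 0.569, which agrees with the 35 mm given. Next I'll lower the right finger into the gap and pull.

Run:
```python
from h import *
def rep(t): s=get_state(); print(t,round(s["time"],2),np.round(s["tcp_pos"],4),np.round(s["contact_force"],1)); return s
x=0.505;y=-0.337
ctrl.movel([x,y,0.07],max_speed=.12); ctrl.pause(.3); rep("above")
ctrl.movel([x,y,0.045],max_speed=.05); s=rep("mid")
if abs(s["contact_force"][2])<5:
    ctrl.movel([x,y,0.016],max_speed=.05); s=rep("low")
    if np.linalg.norm(s["contact_force"])<6:
        base=np.array(s["contact_force"])
        while x>0.36:
            x-=0.02 if x>0.42 else 0.004
            ctrl.movel([x,y,0.016],max_speed=.06); s=get_state(); f=s["contact_force"][0]-base[0]
            if x<.42: rep(f"pull {x:.3f} {f:.1f}")
            if f>8: break
        rep("end")
```

```text
above 4.42 [ 0.5052 -0.3372  0.0705] [-0.5 -0.7  0.4]
mid 5.07 [ 0.505  -0.3369  0.0448] [-0.5 -0.6 -0.2]
low 5.8 [ 0.5051 -0.337   0.016 ] [-0.2 -0.7 -0.4]
pull 0.405 0.7 8.22 [ 0.4044 -0.3372  0.0161] [ 0.4 -0.7  0.3]
pull 0.401 0.4 8.47 [ 0.4007 -0.337   0.016 ] [ 0.1 -0.8  0.1]
pull 0.397 0.3 8.72 [ 0.3967 -0.337   0.016 ] [ 0.1 -0.2 -0.4]
pull 0.393 -0.1 8.97 [ 0.3925 -0.337   0.016 ] [-0.3  0.1  0.5]
pull 0.389 0.4 9.22 [ 0.3886 -0.337   0.016 ] [ 0.1 -0.3  1.1]
pull 0.385 8.3 9.47 [ 0.3881 -0.3373  0.0164] [ 8.1 -0.7 -3.6]
end 9.47 [ 0.3881 -0.3373  0.0164] [ 8.1 -0.7 -3.6]
```

Run:
```python
from h import *
ctrl.movel([0.394,-0.337,0.016],max_speed=.05); print(np.round(get_state()["contact_force"],1))
ctrl.movel([0.394,-0.337,0.16],max_speed=.15)
img,d,W=cloud("scene"); P=W.reshape(-1,3); P=P[(P[:,0]>.36)&(P[:,0]<.62)&(P[:,1]>-.45)&(P[:,1]<-.25)]
b=P[(P[:,2]>.035)&(P[:,2]<.053)&(P[:,0]<.445)]; print("bar",len(b),np.percentile(b,[3,50,97],axis=0).round(4))
f=P[(P[:,2]>.056)&(P[:,2]<.066)&(P[:,0]<.55)]; print("front top",len(f),np.percentile(f,[3,50,97],axis=0).round(4))
fl=P[(P[:,2]>.017)&(P[:,2]<.027)&(P[:,0]>.47)]; print("floor",len(fl),np.percentile(fl,[3,50,97],axis=0).round(4))
sw=P[(P[:,2]>.048)&(P[:,2]<.057)&(P[:,0]>.48)&(P[:,0]<.59)]; print("walls",len(sw)); print(np.histogram(sw[:,1],bins=np.arange(-.45,-.24,.01)))
bt=P[(P[:,2]>.07)&(P[:,2]<.08)]; print("box front x",np.percentile(bt[:,0],2), len(bt))
# go to the scoop
a=np.deg2rad(-13.3); M=R.from_euler('z',a).as_matrix()@q2R([0,.70710678,.70710678,0])
ctrl.movel([0.43,-0.15,0.20],max_speed=.25)
ctrl.movep([0.461,0.0,0.20],R2q(M)); ctrl.pause(.2)
img,d,W=cloud("wrist"); cv2.imwrite("pics/f.png",img); P=W.reshape(-1,3)
s=P[(P[:,0]>.4)&(P[:,0]<.53)&(P[:,1]>-.03)&(P[:,1]<.15)&(P[:,2]>.034)&(P[:,2]<.045)]
r=cv2.minAreaRect(s[:,:2].astype(np.float32)*1000); print("rim",len(s),r,cv2.boxPoints(r).round().tolist())
st=get_state(); print(st["time"],st["tcp_pos"],st["qpos"])
```

```text
[-0.2  0.2 -0.4]
bar 234 [[ 0.4203 -0.3742  0.039 ]
 [ 0.4246 -0.3398  0.0447]
 [ 0.4428 -0.3016  0.0477]]
front top 404 [[ 0.4604 -0.4037  0.0566]
 [ 0.4655 -0.3427  0.0617]
 [ 0.476  -0.2771  0.064 ]]
floor 976 [[ 0.5221 -0.4018  0.0188]
 [ 0.5706 -0.3343  0.022 ]
 [ 0.6166 -0.2904  0.0258]]
walls 227
(array([ 0,  0,  0,  0,  0, 86, 32,  0,  0,  0,  0,  0,  0,  0,  0, 22, 87,
        0,  0,  0]), array([-0.45, -0.44, -0.43, -0.42, -0.41, -0.4 , -0.39, -0.38, -0.37,
       -0.36, -0.35, -0.34, -0.33, -0.32, -0.31, -0.3 , -0.29, -0.28,
       -0.27, -0.26, -0.25]))
box front x 0.6005511413264073 362
rim 1296 ((460.0994567871094, 63.38984680175781), (124.42832946777344, 40.22844314575195), 76.7480697631836) [[426.0, 7.0], [465.0, -2.0], [494.0, 119.0], [455.0, 129.0]]
12.7917 [ 0.46093741 -0.00152636  0.19989395] [ 0.1158207   0.28926915 -0.21646226  1.96072216  0.07874808  0.89978985
 -0.37570595]
```

View pics/f.png

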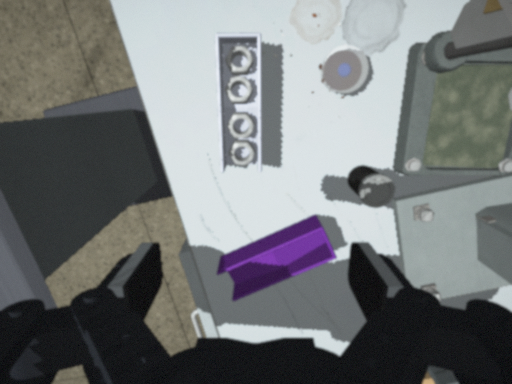

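The drawer is out to its stop: bar at 0.425, floor centre about (0.540, −0.340), walls at −0.29 and −0.39. The view shows the aluminium scoop at (240,100), with its mouth at the bottom (row 168), and the purple one at (280,258). Grasping now.

```bash
cat >> h.py <<'E'
SC=np.array([0.4603,0.0634,0.0]); YAW=np.deg2rad(-103.25)   # scoop pose (underside centre) when grasped
def T(Rm,p): M=np.eye(4); M[:3,:3]=Rm; M[:3,3]=p; return M
GR=R.from_euler('z',YAW+np.pi/2).as_matrix()@q2R([0,.70710678,.70710678,0])
def rel():  # tool -> scoop, from the saved grasp pose
    return np.load("rel.npy")
def tool_for(mouth,yaw,tilt):
    """tool pose with the lower mouth edge (scoop x=.0615,z=0) at `mouth`"""
    Rs=R.from_euler('z',yaw).as_matrix()@R.from_euler('y',tilt).as_matrix()
    S=T(Rs,np.array(mouth)-Rs@[.0615,0,0]); G=S@np.linalg.inv(rel()); return G[:3,3],R2q(G[:3,:3])
E
python3 - <<'E'
from h import *
q=R2q(GR)
ctrl.movel([SC[0],SC[1],0.12],frame=q,max_speed=.15)
ctrl.movel([SC[0],SC[1],0.0],max_speed=.08); s=get_state(); print(np.round(s["tcp_pos"],4),np.round(s["contact_force"],1))
ctrl.close_gripper(force=60); ctrl.pause(.3); s=get_state(); print(s["time"],s["width"],s["gripper_force"],np.round(s["tcp_pos"],4),np.round(s["contact_force"],1))
np.save("rel.npy",np.linalg.inv(T(q2R(s["eef_rot"]),s["tcp_pos"]))@T(R.from_euler('z',YAW).as_matrix(),SC))
f0=s["contact_force"][2]
ctrl.movel([SC[0],SC[1],0.11],max_speed=.08); s=get_state(); print(s["time"],s["width"],s["contact_force"][2]-f0)
for th,z in [(0,.09),(10,.07),(18,.05),(25,.05),(32,.05),(40,.05)]:
    p,o=tool_for([0.54,-0.32,z],-np.pi/2,np.deg2rad(th)); j=ctrl.ik(p,o); print(th,np.round(p,3),None if j is None else np.round(j,2))
E
```

```text
[4.606e-01 6.340e-02 4.000e-04] [-0.2 -0.6  0.5]
16.0667 0.03906178609174705 60.348122119903564 [4.606e-01 6.340e-02 4.000e-04] [-0.2 -0.9  6.4]
17.5917 0.03922464757641245 -9.484043586591284
0 [ 0.54  -0.258  0.09 ] [ 0.57  0.61 -0.26  1.75  0.21  0.81  0.21]
10 [ 0.54  -0.259  0.081] [ 0.72  0.68 -0.36  1.68  0.09  0.89  0.36]
18 [ 0.54  -0.262  0.069] [ 0.82  0.75 -0.44  1.62  0.02  0.97  0.45]
25 [ 0.54  -0.264  0.076] [ 0.89  0.81 -0.5   1.54 -0.04  1.07  0.52]
32 [ 0.54  -0.268  0.083] [ 0.95  0.87 -0.54  1.47 -0.08  1.18  0.56]
40 [ 0.54  -0.273  0.09 ] [ 1.    0.94 -0.57  1.38 -0.14  1.3   0.6 ]
```

```bash
cat >> h.py <<'E'
def nuts(cam):
    img,d,W=cloud(cam); out=[]
    for r in models.masks_of(cam,"nut_1_centre"):
        p=W[r["mask"]]; p=p[~np.isnan(p[:,0])]
        if len(p) and r["p"]>.25: out.append((round(r["p"],2),np.round(r["point"]).tolist(),np.round(np.median(p,0),3).tolist()))
    return img,out
E
python3 - <<'E'
from h import *
Y=-np.pi/2; M=[0.54,-0.318]
ctrl.movel([0.44,-0.10,0.13],max_speed=.15)
p,o=tool_for([*M,0.11],Y,0)
ctrl.movel([0.45,p[1],0.13],frame=o,max_speed=.12)
ctrl.movel(p,frame=o,max_speed=.1)
print(get_state()["time"])
for th in (4,8,12,16,18):
    z=np.interp(th,[0,6,18],[.105,.085,.05]); p,o=tool_for([*M,z],Y,np.deg2rad(th)); t0=get_state()["time"]
    ctrl.movel(p,frame=o,max_speed=.02); s=get_state(); print(th,round(s["time"]-t0,2),np.round(s["contact_force"],1))
a,n1=nuts("scene"); b,n2=nuts("side"); print(s["time"],n1,n2,s["width"])
cv2.imwrite("pics/g.png",np.hstack([cv2.resize(a[190:310,280:440],(480,360)),cv2.resize(b[130:220,200:320],(320,240))[:240].repeat(1,0) if 0 else cv2.resize(b[100:240,190:310],(309,360))]))
E
```

```text
21.3833
4 0.85 [-0.   0.8 -4.1]
8 0.56 [ 0.2  1.  -3.5]
12 0.53 [-0.1 -0.2 -3. ]
16 0.52 [ 1.1  0.5 -3.3]
18 0.34 [-1.2 -0.1 -3.1]
24.1833 [(0.65, [231.0, 230.0], [0.563, 0.063, 0.019])] [(0.29, [253.0, 217.0], [0.568, -0.034, 0.033])] 0.03923022451871457
```

View pics/g.png

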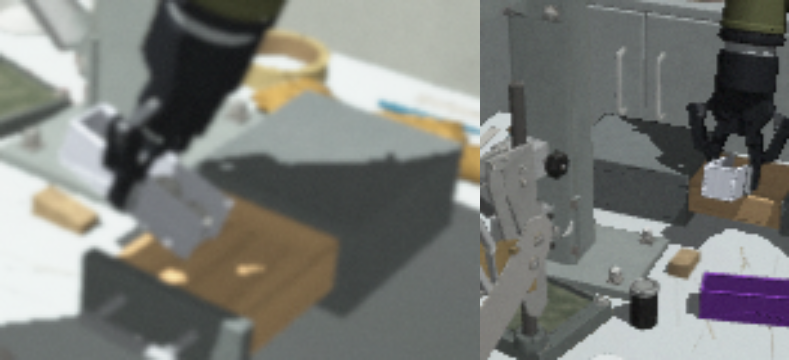

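The scoop is over the drawer at 18° with its mouth inside the near wall (crop px 215,220), and the drawer is still empty. I'll tilt on in 2° steps, checking force and depth.

Run:
```python
from h import *
Y=-np.pi/2; M=[0.54,-0.318,0.05]
def meas():
    f=[]
    for _ in range(6): ctrl.pause(.06); f.append(get_state()["contact_force"][2])
    _,_,W=cloud("scene"); P=W.reshape(-1,3)
    m=(P[:,0]>.486)&(P[:,0]<.6)&(P[:,1]>-.384)&(P[:,1]<-.325)&(P[:,2]>.029)&(P[:,2]<.042)
    return np.mean(f),P[m]
f0,P=meas(); n0=len(P); print(f0,n0)
for th in range(20,35,2):
    p,o=tool_for(M,Y,np.deg2rad(th)); ctrl.movel(p,frame=o,max_speed=.01); ctrl.pause(.3)
    f,P=meas(); print(th,round(get_state()["time"],1),"df",round(f-f0,2),"n",len(P),np.round(np.percentile(P,[5,95],axis=0),3).tolist() if len(P) else "")
    if f-f0>0.75: break
a,n1=nuts("scene"); print(n1)
b,_,_=cloud("side")
cv2.imwrite("pics/i.png",np.hstack([cv2.resize(a[190:310,280:440],(480,360)),cv2.resize(b[100:240,190:310],(309,360))]))
```

```text
-3.747468960216393 0
20 25.9 df 0.33 n 0 
22 26.9 df 1.13 n 107 [[0.53, -0.372, 0.03], [0.552, -0.343, 0.036]]
[(0.59, [334.0, 250.0], [0.524, -0.29, 0.088]), (0.54, [355.0, 288.0], [0.534, -0.352, 0.032])]
```

View pics/i.png

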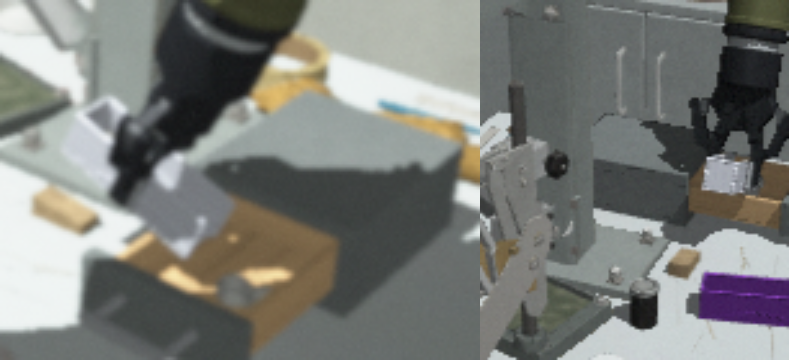

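One nut lies in the drawer (crop px 235,290; y −0.343 to −0.372). The second isn't visible, so I'll hold and then go on gently.

Run:
```python
from h import *
Y=-np.pi/2; M=[0.54,-0.318,0.05]
def meas():
    f=[]
    for _ in range(10): ctrl.pause(.05); f.append(get_state()["contact_force"][2])
    _,_,W=cloud("scene"); P=W.reshape(-1,3)
    m=(P[:,0]>.486)&(P[:,0]<.6)&(P[:,1]>-.384)&(P[:,1]<-.325)&(P[:,2]>.029)&(P[:,2]<.042)
    return np.mean(f),P[m]
for th in (22,24,25.5,27,28.5,30):
    p,o=tool_for(M,Y,np.deg2rad(th)); ctrl.movel(p,frame=o,max_speed=.01); ctrl.pause(.2)
    f,P=meas(); print(th,round(get_state()["time"],1),"f",round(f,2),"n",len(P),np.round(np.percentile(P,[5,95],axis=0),3).tolist() if len(P) else "")
    if len(P)>150: break
a,n1=nuts("scene"); print(n1)
ctrl.pause(.3); b,_,_=cloud("wrist")
cv2.imwrite("pics/j.png",np.hstack([cv2.resize(a[190:310,280:440],(480,360),interpolation=cv2.INTER_CUBIC),cv2.resize(b,(309,232)).repeat(1,0) if 0 else cv2.copyMakeBorder(cv2.resize(b,(309,232)),0,128,0,0,0)]))
```

```text
22 28.1 f -2.34 n 111 [[0.529, -0.373, 0.029], [0.552, -0.344, 0.037]]
24 29.2 f -2.24 n 104 [[0.53, -0.372, 0.029], [0.552, -0.343, 0.036]]
25.5 30.2 f -2.26 n 106 [[0.529, -0.372, 0.03], [0.551, -0.343, 0.036]]
27 31.3 f -2.59 n 107 [[0.53, -0.372, 0.03], [0.551, -0.343, 0.036]]
28.5 32.4 f -2.41 n 109 [[0.529, -0.372, 0.03], [0.552, -0.342, 0.036]]
30 33.4 f -2.1 n 107 [[0.53, -0.372, 0.03], [0.552, -0.343, 0.036]]
[(0.68, [356.0, 286.0], [0.536, -0.352, 0.032]), (0.34, [230.0, 232.0], [0.561, 0.062, 0.018])]
```

View pics/j.png

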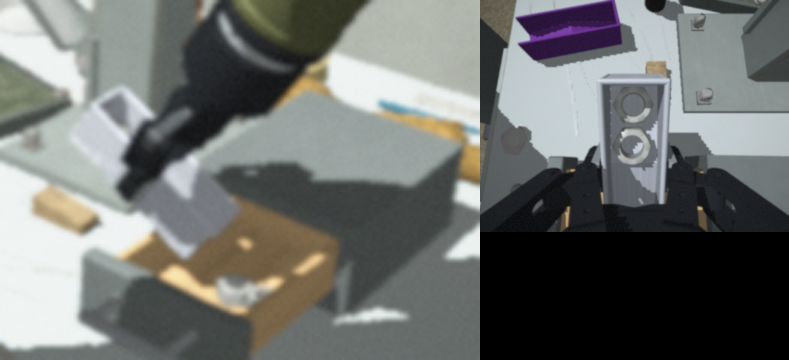

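Run:
```python
from h import *
s=get_state(); S=T(q2R(s["eef_rot"]),s["tcp_pos"])@rel(); Si=np.linalg.inv(S)
for cam in ("scene","side"):
    _,_,W=cloud(cam); P=W.reshape(-1,3); P=P[~np.isnan(P[:,0])]
    m=(P[:,0]>.483)&(P[:,0]<.6)&(P[:,1]>-.386)&(P[:,1]<-.293)&(P[:,2]>.015)&(P[:,2]<.06); Q=P[m]
    L=Q@Si[:3,:3].T+Si[:3,3]; out=~((abs(L[:,1])<.025)&(L[:,2]>-.006)&(L[:,0]<.068)); Q=Q[out]
    print(cam,len(Q)); H,_,_=np.histogram2d(Q[:,0],Q[:,1],bins=[np.arange(.48,.61,.01),np.arange(-.39,-.28,.01)])
    Z=np.zeros_like(H); i=np.clip(((Q[:,0]-.48)/.01).astype(int),0,11); j=np.clip(((Q[:,1]+.39)/.01).astype(int),0,9)
    for a,b,z in zip(i,j,Q[:,2]): Z[a,b]=max(Z[a,b],z*1000)
    print(Z.astype(int))
    L=P@Si[:3,:3].T+Si[:3,3]; k=(L[:,0]>-.06)&(L[:,0]<.075)&(abs(L[:,1])<.0165)&(L[:,2]>.002)&(L[:,2]<.036); L=L[k]
    for x in np.arange(-.06,.075,.01):
        q=L[(L[:,0]>=x)&(L[:,0]<x+.01)]
        if len(q): print(round(x,2),len(q),np.round(np.percentile(q[:,2],[5,50,95])*1000,0))
for cam in ("side","wrist"): print(cam,nuts(cam)[1])
```

```text
scene 598
[[ 0  0  0  0  0  0  0  0  0  0]
 [ 0  0  0  0  0  0  0  0  0  0]
 [ 0  0  0  0  0  0  0  0  0  0]
 [ 0  0  0  0  0  0  0  0  0  0]
 [ 0  0 22 35 29 23 22 21 22 22]
 [ 0 37 36 37 36 23 24 23 22 23]
 [ 0 29 37 34 36 22 24 24 23 24]
 [ 0 35 34 36 34 21 23 25 25 23]
 [ 0  0  0 23 23 23 23 22 23 22]
 [ 0  0 24 24 24 24 23 23 24 21]
 [ 0  0 23 23 23 23 22 24 23 21]
 [ 0  0 23 24 24 24 24 22 22 22]]
-0.06 25 [15. 25. 35.]
-0.05 18 [12. 19. 33.]
-0.04 23 [ 3. 22. 32.]
-0.03 9 [ 4. 22. 33.]
-0.02 5 [ 4. 11. 15.]
0.0 3 [17. 19. 19.]
0.01 22 [ 5. 17. 31.]
0.02 18 [ 9. 16. 33.]
0.03 15 [ 5. 14. 32.]
0.04 18 [ 8. 19. 32.]
0.05 8 [ 3. 12. 18.]
0.06 9 [ 8. 14. 30.]
side 177
[[48  0  0  0  0  0  0  0  0  0]
 [54 52 21 26  0  0  0  0  0  0]
 [52 24 25 24 24  0  0  0  0  0]
 [54 25 25 24 24  0  0  0  0  0]
 [56 29 35 31 34  0  0  0  0  0]
 [38 34 30 31 35 36  0  0  0  0]
 [ 0  0  0 31 35 29  0  0  0  0]
 [ 0  0 23 26 36  0  0  0  0  0]
 [ 0 23 24 26 24  0  0  0  0  0]
 [ 0 22 24 23  0  0  0  0  0  0]
 [ 0 20 22 25 24  0  0  0  0  0]
 [ 0 23 22 23 23  0  0  0  0 51]]
-0.06 46 [ 4. 22. 34.]
side []
wrist []
```

Run:
```python
from h import *
s=get_state(); p,o=tool_for([.54,-.318,.115],-np.pi/2,np.deg2rad(30)); ctrl.movel(p,frame=o,max_speed=.05); ctrl.pause(.3)
f=[]
for _ in range(8): ctrl.pause(.05); f.append(get_state()["contact_force"][2])
s=get_state(); print(s["time"],np.mean(f)); S=T(q2R(s["eef_rot"]),s["tcp_pos"])@rel(); Si=np.linalg.inv(S)
ims=[]
for cam in ("scene","side"):
    img,n=nuts(cam); print(n); ims.append(img)
    W=cloud(cam)[2]; P=W.reshape(-1,3); P=P[~np.isnan(P[:,0])]
    Q=P[(P[:,0]>.483)&(P[:,0]<.6)&(P[:,1]>-.386)&(P[:,1]<-.293)&(P[:,2]>.015)&(P[:,2]<.06)]
    Z=np.zeros((12,10)); i=np.clip(((Q[:,0]-.48)/.01).astype(int),0,11); j=np.clip(((Q[:,1]+.39)/.01).astype(int),0,9)
    for a,b,z in zip(i,j,Q[:,2]): Z[a,b]=max(Z[a,b],z*1000)
    print(Z.astype(int))
w,n=nuts("wrist"); print(n)
a=cv2.resize(ims[0][215:310,310:420],(440,380),interpolation=cv2.INTER_CUBIC); b=cv2.resize(ims[1][140:220,240:330],(360,320),interpolation=cv2.INTER_CUBIC)
cv2.imwrite("pics/k.png",np.hstack([a,cv2.copyMakeBorder(b,0,60,0,0,0)]))
```

```text
36.3167 -2.134907603611497
[]
[[ 0  0  0  0  0  0  0  0  0  0]
 [ 0  0  0  0  0  0  0  0  0  0]
 [ 0  0  0  0  0  0  0  0  0  0]
 [ 0  0  0  0  0  0  0  0  0  0]
 [ 0  0 35 36 36 23 24 23 23  0]
 [ 0 37 38 35 36 31 24 24 22 22]
 [ 0 35 36 35 35 22 23 23 22 23]
 [ 0 34 34 35 34 22 23 23 23 23]
 [ 0  0 23 23  0 22 22 23 24 22]
 [ 0  0 23 22 22 24 23 22 23 23]
 [ 0  0 23 24 24 23 23 23 22 28]
 [ 0  0 22 23 23 23 23 22 24 23]]
[]
[[48  0  0  0  0  0  0  0  0  0]
 [55 25 22 24  0  0  0  0  0  0]
 [53 23 24 25 23  0  0  0  0  0]
 [54 24 23 25 22  0  0  0  0  0]
 [57 29 36 32 33  0  0  0  0  0]
 [54 35 38 36 35 35  0  0  0  0]
 [55 36 37 37 35 28  0  0  0  0]
 [44 37 22 22 36  0  0  0  0  0]
 [47 23 24 25 22  0  0  0  0  0]
 [52 24 22 25  0  0  0  0  0  0]
 [48 23 24 22 23  0  0  0  0  0]
 [54 23 25 24 25  0  0  0  0  0]]
[]
```

View pics/k.png

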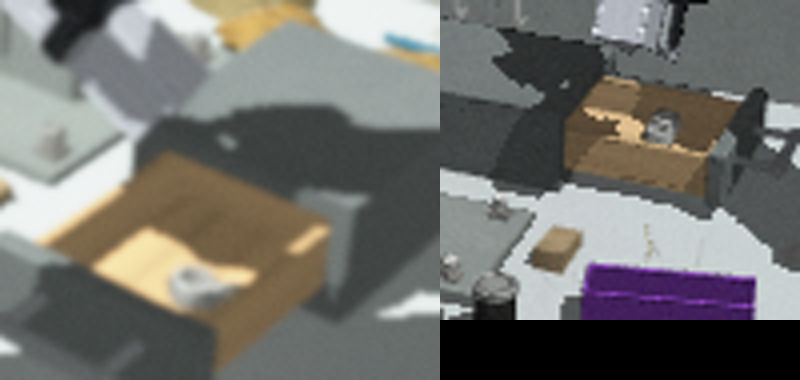

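Run:
```python
from h import *
Q=[]
for cam in ("scene","side"):
    for _ in range(4): Q.append(cloud(cam)[2].reshape(-1,3))
Q=np.vstack(Q); Q=Q[(Q[:,0]>.51)&(Q[:,0]<.57)&(Q[:,1]>-.394)&(Q[:,1]<-.326)&(Q[:,2]>.015)&(Q[:,2]<.06)]
i=((Q[:,0]-.51)/.004).astype(int); j=((Q[:,1]+.394)/.004).astype(int); Z=np.zeros((15,17))
for a in range(15):
    for b in range(17):
        z=Q[(i==a)&(j==b),2]
        if len(z): Z[a,b]=np.median(z)*1000
print("cols y -.394.. step 4mm, rows x .510.. step 4mm"); print(Z.round().astype(int))
```

```text
cols y -.394.. step 4mm, rows x .510.. step 4mm
[[39 46 38 25 24 22 23 23 23 25 23 26 23  0  0  0  0]
 [38 48 43 25 22 21 23 21 22 21  0 25  0  0  0  0  0]
 [38 38 34 30 23 24 22 21 23 24 23 24  0  0  0  0  0]
 [37 43 33 23 23 23 26 24 24 24 28 23  0 24  0 23  0]
 [37 47 38 30 25 34 24 22 26 27 28 25 24 22 22 22 22]
 [35 50 41 52 34 34 32 26 28 29 32 30 28 23 22 23 22]
 [41 49 46 34 38 34 33 31 31 34  0 33 34 29 23 21 21]
 [39 48 38 36  0 33 35 35 34 32  0  0 34 33 22 22 22]
 [38 50 43 35  0 37 33 34 34 30  0 32 32 33 33 22 22]
 [39 51 38 34 36 33 31 35 34 33 32 30 31 33  0 21 21]
 [37 52 43  0 35 34 32  0 36 35 34 31 34 33  0 23 22]
 [41 45 32 24  0  0 33  0 23 24 24 24  0  0  0 23 22]
 [37 48 38 25  0  0 22 23 22 24 22  0 25  0  0 23 22]
 [35 43 45 24 21 24 21 23 21 23 22 22  0 27  0 21 21]
 [39 43 36 23 23  0 21 23 23 23 22 23 24 23  0 23 22]]
```

The height map shows a raised patch (z ≈ 0.034) spanning about 48 × 25 mm, which is two flat nuts side by side against the far wall. The wrist weight fell by about 1.2 N, matching two nuts. Now I'll level the scoop and set it back at its original spot.

Run:
```python
from h import *
Y=-np.pi/2
for th in (22,14,7,0):
    p,o=tool_for([.54,-.318,.12],Y,np.deg2rad(th)); ctrl.movel(p,frame=o,max_speed=.03)
ctrl.movel([0.45,p[1],0.13],max_speed=.12)
ctrl.movel([0.44,-0.10,0.13],frame=R2q(GR),max_speed=.15)
ctrl.movel([SC[0],SC[1],0.10],frame=R2q(GR),max_speed=.12)
ctrl.movel([SC[0],SC[1],0.012],max_speed=.08); ctrl.pause(.3); f0=get_state()["contact_force"][2]
for z in (.006,.003,.0015,.0005):
    ctrl.movel([SC[0],SC[1],z],max_speed=.02); ctrl.pause(.1); s=get_state(); print(z,round(s["tcp_pos"][2],4),round(s["contact_force"][2]-f0,1))
    if s["contact_force"][2]-f0>5: break
ctrl.ungrasp(); ctrl.pause(.3); s=get_state(); print(s["time"],s["width"])
ctrl.movel([SC[0],SC[1],0.15],max_speed=.12)
ctrl.movel([SC[0],SC[1]-.06,0.2],max_speed=.12); ctrl.pause(.3)
img,d,W=cloud("wrist"); P=W.reshape(-1,3)
s=P[(P[:,0]>.4)&(P[:,0]<.53)&(P[:,1]>-.03)&(P[:,1]<.15)&(P[:,2]>.034)&(P[:,2]<.05)]
print("rim",len(s),cv2.minAreaRect(s[:,:2].astype(np.float32)*1000),"z",np.percentile(s[:,2],[5,50,95]).round(4))
L=(P-SC)@R.from_euler('z',YAW).as_matrix(); 
for x in np.arange(-.058,.06,.006):
    q=L[(L[:,0]>=x)&(L[:,0]<x+.006)&(abs(L[:,1])<.013)]; print(round(x,3),len(q),np.round(np.percentile(q[:,2],[20,50,90])*1000,0) if len(q) else "")
A=L[(L[:,2]>.034)&(L[:,2]<.05)&(abs(L[:,0])<.065)&(abs(L[:,1])<.03)]; c=np.linalg.lstsq(np.c_[A[:,:2],np.ones(len(A))],A[:,2],rcond=None)[0]; print("rim tilt deg",np.rad2deg(c[:2]))
print(nuts("wrist")[1],get_state()["time"],np.round(get_state()["contact_force"],1))
_,_,W=cloud("scene"); P=W.reshape(-1,3); b=P[(P[:,0]>.38)&(P[:,0]<.445)&(P[:,1]>-.42)&(P[:,1]<-.26)&(P[:,2]>.035)&(P[:,2]<.053)]; print("bar",np.percentile(b[:,0],[3,50]).round(4))
for n in ("film_can","gem_box","wood_block"): 
    for r in models.masks_of("scene",n)[:2]: print(n,round(r["p"],2),np.nanmedian(W[r["mask"]],0).round(3))
cv2.imwrite("wrist_end.png",img)
```

```text
0.006 0.006 1.1
0.003 0.003 -0.0
0.0015 0.0015 -0.3
0.0005 0.0005 0.4
46.3167 0.08536535263268695
rim 1333 ((459.1689453125, 63.267608642578125), (125.01103210449219, 40.822898864746094), 76.7110366821289) z [0.0377 0.0394 0.0408]
-0.058 137 [ 4.  5. 18.]
-0.052 188 [ 6. 16. 20.]
-0.046 182 [ 7.  9. 21.]
-0.04 157 [ 8. 21. 23.]
-0.034 204 [11. 14. 23.]
-0.028 162 [12. 24. 26.]
-0.022 165 [13. 16. 27.]
-0.016 195 [14. 16. 29.]
-0.01 160 [16. 29. 30.]
-0.004 157 [17. 18. 24.]
0.002 154 [17. 18. 19.]
0.008 155 [16. 17. 18.]
0.014 156 [16. 16. 17.]
0.02 156 [15. 15. 16.]
0.026 153 [14. 14. 15.]
0.032 245 [ 13.  15. 295.]
0.038 2003 [284. 289. 294.]
0.044 3273 [276. 281. 286.]
0.05 148 [10. 11. 12.]
0.056 101 [10. 10. 11.]
rim tilt deg [-0.01376761 -0.06966126]
[(0.71, [346.0, 77.0], [0.566, 0.073, 0.02])] 48.9667 [-0.3 -0.1 -0.1]
bar [0.4204 0.4245]
film_can 0.73 [ 0.566 -0.053  0.034]
gem_box 0.74 [0.563 0.062 0.018]
wood_block 0.67 [ 0.566 -0.178  0.012]
```

The scoop stands level with two nuts in its pocket and an empty ramp. The drawer is still out, the bystanders haven't moved, and the robot is clear.

```bash
python3 -c "
from station import ticket
print(ticket.close_job())"
```

```text
the job is handed in; nothing more can be done
None
```

I handed the job in at about 49 s: the drawer is out at its stop with two nuts in it, and the scoop stands level on the bench with the other two; `close_job()` returned no verdict.

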